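# Sort the bench tools back into their holders

### The job

Clear the cutting mat for the next piece by putting each kind back where it belongs: stand the two bead jars in the wells of the dark wooden block, one in each, lay the two loose needle files in the two empty grooves of the file rest with their handles across the front rail like the yellow one, and seat the steel bench block flat in the recess of its black rubber base. Keep the jars upright all the time and let go of everything.

Things in the scene. Friction and masses are not known exactly. Their poses are not given: they have to be found in the camera images.
- file_a: Needle file with a red handle, lying flat; 138 mm long, 22 g. Its own y runs along it: handle from y = +19 to +69 mm, 10 mm thick; 4 mm blade from +15 to the tip at y = -69 mm. Origin at mid-length, at the height of the underside of the handle; z up. It balances near y = +28 mm. Either file may go in either empty groove.
- file_a_grip (a point): Point on the axis of the red-handled file where it is best pinched: front part of the handle, own y = +28 mm, 5 mm above the underside of the handle. Axes as the file's.
- file_b: Needle file with a blue handle, lying flat; 138 mm long, 22 g. Its own y runs along it: handle from y = +19 to +69 mm, 10 mm thick; 4 mm blade from +15 to the tip at y = -69 mm. Origin at mid-length, at the height of the underside of the handle; z up. It balances near y = +28 mm. Either file may go in either empty groove.
- file_b_grip (a point): Point on the axis of the blue-handled file where it is best pinched: front part of the handle, own y = +28 mm, 5 mm above the underside of the handle. Axes as the file's.
- jar_a: Clear screw jar of beads with a white cap, standing upright: 44 mm across, its solid body 43 mm high (cap rim to 48 mm), 40 g. Origin at the centre of its underside, z up. Either jar may go in either well.
- jar_b: Clear screw jar of beads with a black cap, standing upright: 44 mm across, its solid body 43 mm high (cap rim to 48 mm), 40 g. Origin at the centre of its underside, z up. Either jar may go in either well.
- steel_block: Ground steel bench block, 60 x 60 x 19 mm, about 0.53 kg, lying flat. Origin at the centre of its underside, x and y square to its sides, z up.
- file_rest: Fixed wooden file rest, board 118 x 148 x 8 mm, notched rails 10 mm thick at x = -50 (front, for handles) and +50 mm, teeth to z = 46. Origin: centre of underside. Grooves 28 mm wide at y = +44 (taken by a yellow-handled file, handle to -x), 0 and -44 mm (empty), floors z = 30 front, 33 back. A file lies right with its y along the rest's -x, grip point at x = -24, z = 35 mm.
- jar_block: Dark hardwood block, 80 x 156 x 24 mm, fixed to the bench, bored with two round wells 58 mm across and 12 mm deep (flat floor at z = 12 mm), their centres at x = 0, y = -38 mm and y = +38 mm. Origin at the centre of the underside, z up.
- block_base: Black rubber base for the bench block, 96 x 96 mm, fixed: square recess 74 x 74 mm, floor at z = 6 mm, in a rim that stands up to z = 11 mm. Origin at the centre of the underside, x and y square to its sides, z up. The 7 mm left beside the seated block is less than a finger: hold the block by its upper part, fingertips at least 7 mm above its underside.

How it is judged:
By the outcome, as a careful person would: the job done as asked, in the order asked, and still so for the second after the job is handed in, with the robot touching nothing.
It also fails if it takes over 109 s, if anything falls off the work surface, if the arm or the gripper's body presses on something with over 40 N, if the wrist force passes 120 N, or if a joint passes its speed limit or range.

### The arm

A 6-joint arm with a two-finger parallel gripper is mounted at the origin on a cart in front of the work surface, level with it; the furniture and walls round the work are solid. World frame = base frame: x ahead of the robot, y to its left, z up, the work surface at z = 0. Lengths are in m, angles in rad, forces in N, time in s.
With the tool pointing down it reaches from about 0.35 to 0.725 m from the base axis. Payload 6 kg.
Tool frame: the origin (TCP) lies midway between the tips of the shut fingers; the grasp point (between the pads) lies 19 mm behind it (robot.pinch_z is the distance from the TCP to the grasp point, in m); z points along the fingers, y is the line along which they close (so a half turn about z gives the same grasp; the last joint's range is limited). The gripper opens to 85 mm and grips with 20 to 120 N. Pads are 22 mm wide; open, the fingers measure 114 mm over their backs; the gripper's body (76 mm by 85 mm) begins 54 mm behind the grasp point. The pads swing forward as they close: fully open they stand 13 mm farther back than shut.
Start: joints at [1.662, 0.04, 0.085, 0, -1.615, -0.334], TCP at [0.144, 0.582, 0.231] pointing down, gripper open.
Joint ranges: [-2.56, 2.56], [-1.29, 2.01], [-1.08, 1.49], [-3.29, 1.98], [-2.81, -0.18], [-2.99, 2.99]. Speed limits (rad/s): [2.57, 2.57, 3.01, 3.14, 3.14, 3.14].

### API

Orientations are given as a rotation vector (axis times angle).
In Python, from rig import robot, viewer, order gives the robot as it stands.
- The arm moves only by the shell command python3 -m pendant 'ROWS' [FORCE]. ROWS is JSON, a list of rows, each a list of 3 entries, a list of its own where there are three numbers: the shift along the tool's x, y, z in cm, then the turn, a rotation vector about the tool's x, y, z in rad, then the closure, from 0 (fully open) to 1 (shut). In form: [[[tx, ty, tz], [wx, wy, wz], claw], ...]. A call has 1 to 10 rows; each row is the pose to reach, as a shift and turn from the pose commanded when the call began, along the tool's axes at that moment; what a row does not reach only later rows make up. A row lasts 1/12 s, in which the tool goes at most 41.7 mm and 7.16 degrees, less where a joint would pass 70% of its speed; a pose out of reach is approached as far as the arm can. A call with a gripper value outside its range is refused whole. The fingers move at their own pace and stop on an object; FORCE is the grip in N (left out, the last holds). Time passes only in rows, so rows that repeat a pose let the fingers close. It gives the time, the measured TCP pose, the force, the opening and the grip force at its end, in the units of the state.
- robot.state(): the state, without advancing time (a new reading comes with each control period).
- viewer.get_image(name): name is "side" or "top"; returns a dict with "pixels" (384x512x3 uint8, blue, green, red), "fx", "fy", "cx", "cy" (pixels), "R" (3x3) and "t" (3): a world point X has camera coordinates R X + t. Camera axes: x right, y down, z forward; pixel columns grow to the right and rows downward; lengths in m; the calibration is good to about 2 mm. A picture is of the moment at which its call begins. There is no depth.
- order.hand_in(): hands the job in; it is judged then, once.
The state is a dict: "t": time; "joint_positions": joint angles; "dq": joint speeds; "effort": joint torques, N m; "position": TCP position; "ee_rot": TCP orientation; "ft_force": force on the tool from outside, world axes, zero at the start; "moment": the same for the moment, N m; "grip_width": opening from 0.0 (shut) to 1.0 (fully open); "gripper_force": force on a finger pad.
Only numpy, scipy, OpenCV 4.12 (cv2) and the standard library are available. Lean on these libraries where they do the work, as an engineer would, in place of code of your own. Each camera call takes 0.05 s, during which the arm holds its last target. There are 200 camera calls.

## Working session

There is one attempt and no reset: what is moved stays moved. The work goes in short steps, Python scripts to look and compute and a shell command to move; the robot and the scene stay as the last step left them, time stands still between calls to the robot, and variables do not carry over. Pictures are saved under pics/ and viewed, at most 14 in all, crops included, and the job is handed in when it is done.

```bash
ls; mkdir -p pics
python3 - <<'E'
from rig import robot, viewer
import cv2, numpy as np
print(robot.state(), robot.pinch_z)
for n in("side","top"):
    i=viewer.get_image(n); cv2.imwrite(f"pics/{n}0.png",i["pixels"])
    print(n,i["fx"],i["fy"],i["cx"],i["cy"],np.array(i["R"]).tolist(),i["t"])
E
```

```text
pics
{'t': 0.0, 'joint_positions': array([ 1.66171182e+00,  4.08292672e-02,  8.38269080e-02, -4.70673832e-04,
       -1.61549328e+00, -3.33700726e-01]), 'dq': array([ 0.00015445, -0.00130628,  0.00040578, -0.00111562,  0.00080212,
       -0.00023753]), 'effort': array([ 6.37762478e-04, -3.68227029e+01,  3.47419381e+01,  6.93233594e+00,
       -5.44416092e-03, -9.14978131e-06]), 'position': array([0.14408171, 0.58211344, 0.23027646]), 'ee_rot': array([ 3.11673018e+00, -3.80184882e-01, -1.59487782e-04]), 'ft_force': array([ 0.47573549, -0.93384548, -0.75334224]), 'moment': array([ 0.02138272, -0.04852103, -0.07408426]), 'gripper_force': 0.0, 'grip_width': 1.0004843657177003} 0.0187
side 499.3375323691076 499.3375323691076 257.2801941343105 190.41044155006261 [[0.9471696996978631, -0.32056843574690796, -0.010268299617786261], [-0.14376258344635018, -0.39571484340443286, -0.9070513118397637], [0.2867087016033717, 0.860607715926476, -0.4208948558876943]] [-0.49911913  0.10314246  1.11911596]
top 404.25209152663274 404.25209152663274 251.38405533495558 196.49353737477736 [[0.025485203588058742, -0.9996674448032566, 0.003937537124006278], [-0.9919567101427694, -0.025776750803806862, -0.12392515612551086], [0.12398544108406039, -0.0007476085380536868, -0.9922837555259406]] [-0.03130573  0.55181517  1.20399678]
```

View pics/top0.png

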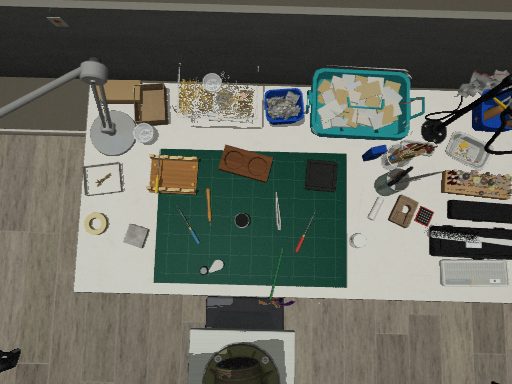

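View pics/side0.png

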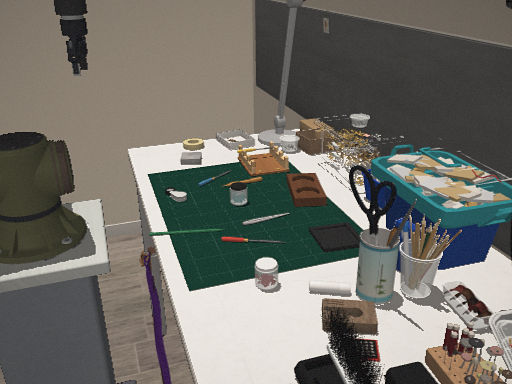

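The top view shows the black jar at (242,220), the white jar at (358,240), the red file at (305,232), the blue file at (190,228), the steel block at (136,235), the file rest at (174,175), the jar block at (246,163) and the base at (321,176). I'll zoom in and measure.

```bash
cat > h.py <<'E'
from rig import robot, viewer
import cv2, numpy as np
from scipy.spatial.transform import Rotation as Ro
def ray(i,u,v,z):
    R=np.array(i["R"]);t=np.array(i["t"]);o=-R.T@t
    d=R.T@np.array([(u-i["cx"])/i["fx"],(v-i["cy"])/i["fy"],1]);return o+d*(z-o[2])/d[2]
def proj(i,X):
    c=np.array(i["R"])@np.array(X)+i["t"];return i["fx"]*c[0]/c[2]+i["cx"],i["fy"]*c[1]/c[2]+i["cy"]
def crop(i,x0,y0,x1,y1,s,f):
    cv2.imwrite(f,cv2.resize(i["pixels"][y0:y1,x0:x1],None,fx=s,fy=s,interpolation=cv2.INTER_CUBIC))
E
python3 - <<'E'
from h import *
i=viewer.get_image("top"); crop(i,75,140,175,250,5,"pics/a.png"); crop(i,120,140,380,290,3,"pics/b.png")
j=viewer.get_image("side"); crop(j,140,130,340,300,4,"pics/c.png")
E
```

```text
(no output)
```

View pics/b.png

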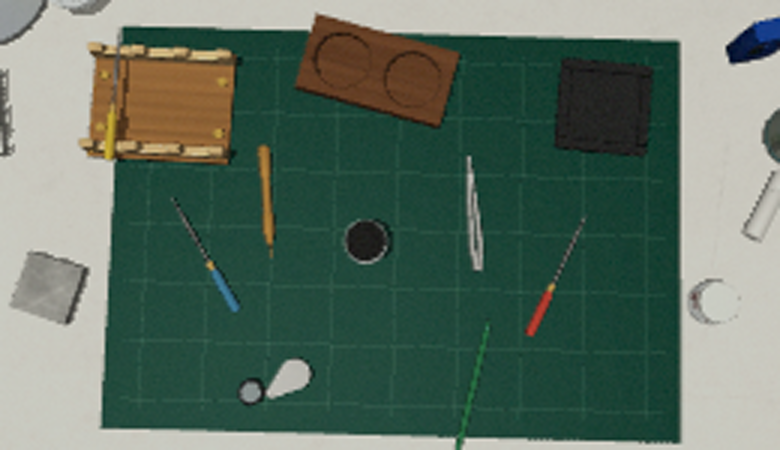

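View pics/c.png

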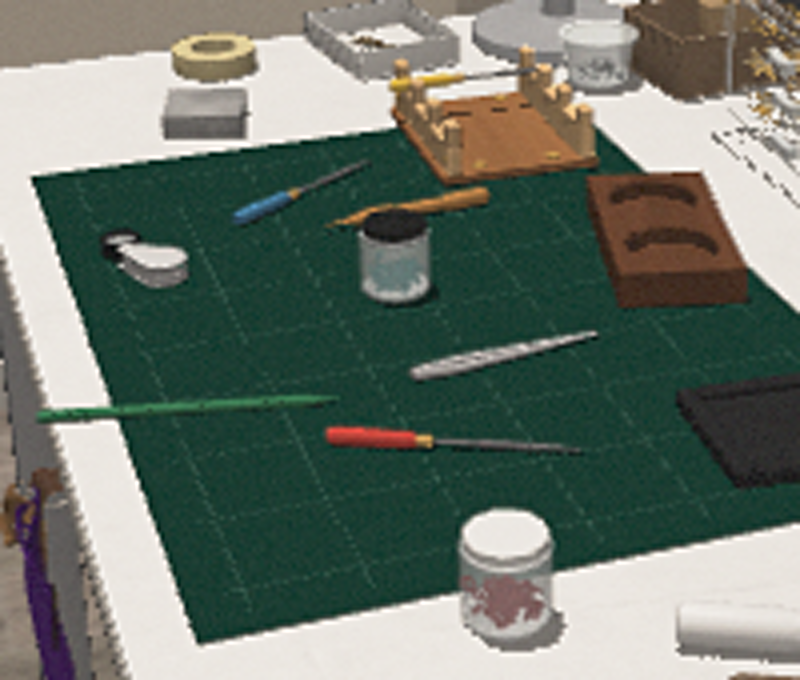

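The crops show the rest almost square to the world, with the yellow handle toward the robot at b(112,130) and the grooves to its right. The blue file tip is at b(172,199), the red file tip at b(585,218), and the white jar cap at b(715,300). Measuring now.

Run:
```python
from h import *
i=viewer.get_image("top"); p=i["pixels"]; hsv=cv2.cvtColor(p,cv2.COLOR_BGR2HSV)
j=viewer.get_image("side")
crop(i,142,148,208,200,11,"pics/rest.png"); crop(j,230,135,300,185,11,"pics/rests.png")
def blob(lo,hi,box,img=hsv):
    x0,y0,x1,y1=box; m=np.zeros(img.shape[:2],np.uint8); m[y0:y1,x0:x1]=cv2.inRange(img[y0:y1,x0:x1],np.array(lo),np.array(hi))
    n,l,s,c=cv2.connectedComponentsWithStats(m); k=1+np.argmax(s[1:,4]); mm=(l==k).astype(np.uint8)
    return c[k],s[k],cv2.minAreaRect(cv2.findContours(mm,0,2)[0][0])
def show(n,b,z):
    c,s,r=b; print(n,"px",c.round(1),s,"pt",ray(i,*c,z).round(4)); C=np.array([ray(i,*q,z)[:2] for q in cv2.boxPoints(r)])
    print("   rect c",C.mean(0).round(4),"sides",np.linalg.norm(np.roll(C,-1,0)-C,axis=1)[:2].round(4),"dirs",np.degrees(np.arctan2(*(np.roll(C,-1,0)-C)[:2,::-1].T)).round(1))
show("red",blob([0,120,80],[8,255,255],(285,210,320,255)),.006)
show("red2",blob([170,120,80],[180,255,255],(285,210,320,255)),.006)
show("blue",blob([95,110,80],[125,255,255],(175,205,205,250)),.006)
show("blackjar",blob([0,0,0],[180,255,60],(225,205,258,238)),.048)
show("base",blob([0,0,0],[180,255,75],(300,155,340,196)),.011)
show("jarblock",blob([0,60,30],[22,255,255],(215,140,280,188)),.024)
show("steel",blob([0,0,60],[180,60,190],(118,218,154,252)),.019)
show("yellow",blob([22,150,120],[34,255,255],(145,155,168,198)),.035)
for n,t in(("redtip",(315,212.7)),("bluetip",(177.3,206.3))): print(n,ray(i,*t,.005).round(4))
jt=lambda x,y:(140+x/4,130+y/4)
print("white top",ray(i,358.5,240.3,.048).round(4),"side cap",ray(j,*jt(507,533),.05).round(4),"black side",ray(j,*jt(395,226),.05).round(4))
```

```text
red px [299.4 243.9] [295 237   9  15  51] pt [ 0.4122 -0.1691  0.006 ]
   rect c [ 0.4123 -0.1689] sides [0.0484 0.0096] dirs [ -25.9 -115.2]Traceback (most recent call last):
  File "<stdin>", line 13, in <module>
  File "<stdin>", line 7, in blob
    return _wrapfunc(a, 'argmax', axis=axis, out=out, **kwds)
    return bound(*args, **kwds)
ValueError: attempt to get argmax of an empty sequence
```

View pics/rest.png

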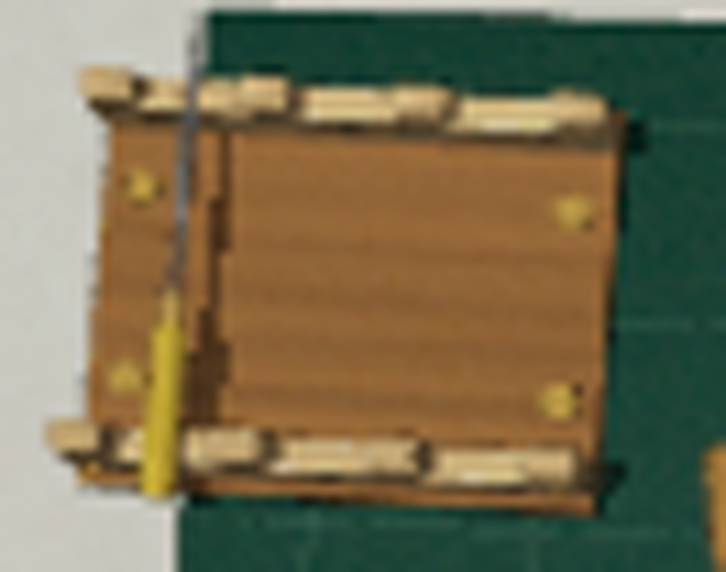

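The rest crop shows the front rail's outer teeth at crop (75,437) and (555,465), and the back rail's at (110,85) and (583,107).

Run:
```python
from h import *
i=viewer.get_image("top"); p=i["pixels"]; hsv=cv2.cvtColor(p,cv2.COLOR_BGR2HSV)
j=viewer.get_image("side")
def blob(lo,hi,box,img=hsv):
    x0,y0,x1,y1=box; m=np.zeros(img.shape[:2],np.uint8); m[y0:y1,x0:x1]=cv2.inRange(img[y0:y1,x0:x1],np.array(lo),np.array(hi))
    n,l,s,c=cv2.connectedComponentsWithStats(m); k=1+np.argmax(s[1:,4]); mm=(l==k).astype(np.uint8)
    return c[k],s[k],cv2.minAreaRect(cv2.findContours(mm,0,2)[0][0])
def show(n,b,z):
    c,s,r=b; print(n,"px",c.round(1),s,"pt",ray(i,*c,z).round(4)); C=np.array([ray(i,*q,z)[:2] for q in cv2.boxPoints(r)])
    print("   rect c",C.mean(0).round(4),"sides",np.linalg.norm(np.roll(C,-1,0)-C,axis=1)[:2].round(4),"dirs",np.degrees(np.arctan2(*(np.roll(C,-1,0)-C)[:2,::-1].T)).round(1))
show("blue",blob([95,110,80],[125,255,255],(175,205,205,250)),.006)
show("blackjar",blob([0,0,0],[180,255,60],(225,205,258,238)),.048)
show("base",blob([0,0,0],[180,255,75],(300,155,340,196)),.011)
show("jarblock",blob([0,60,30],[22,255,255],(215,140,280,188)),.024)
show("steel",blob([0,0,60],[180,60,190],(118,218,154,252)),.019)
show("yellow",blob([22,150,120],[34,255,255],(145,155,168,198)),.035)
for n,t in(("redtip",(315,212.7)),("bluetip",(177.3,206.3))): print(n,ray(i,*t,.005).round(4))
jt=lambda x,y:(140+x/4,130+y/4)
print("white top",ray(i,358.5,240.3,.048).round(4),"side cap",ray(j,*jt(507,533),.05).round(4),"black side",ray(j,*jt(395,226),.05).round(4))
T=np.array([ray(i,142+x/11,148+y/11,.046) for x,y in((75,437),(555,465),(110,85),(583,107))])
print("rest",T.round(4),T.mean(0).round(4))
print("boardcorners",[ray(i,142+x/11,148+y/11,.008).round(4) for x,y in((80,487),(597,514))])
print("wells",[ray(i,120+x/3,140+y/3,.024).round(4) for x,y in((342,60),(413,79))])
```

```text
blue px [194.7 236.7] [190 230  10  14  49] pt [0.4261 0.155  0.006 ]
   rect c [0.4261 0.1552] sides [0.0095 0.0474] dirs [ -57.3 -146.8]
blackjar px [242.7 219.6] [235 213  16  14 161] pt [0.4799 0.0071 0.048 ]
   rect c [0.48   0.0069] sides [0.0455 0.0378] dirs [ -77.2 -167.2]
base px [319.5 175. ] [ 300  155   40   41 1640] pt [ 0.629  -0.2295  0.011 ]
   rect c [ 0.6294 -0.2295] sides [0.1235 0.1277] dirs [-88.5 179.9]
jarblock px [245.4 163.1] [ 219  145   54   37 1299] pt [0.6584 0.0044 0.024 ]
   rect c [0.6583 0.0047] sides [0.0834 0.1566] dirs [ -13.3 -104.3]
steel px [136.1 235.5] [123 223  27  26 458] pt [0.425  0.3327 0.019 ]
   rect c [0.4258 0.3322] sides [0.064  0.0686] dirs [ -15.  -106.8]
yellow px [156.3 184.8] [155 177   4  16  43] pt [0.581  0.2758 0.035 ]
   rect c [0.5819 0.2761] sides [0.0469 0.0087] dirs [ -2.  -93.8]
redtip [ 0.5103 -0.217   0.005 ]
bluetip [0.5192 0.2135 0.005 ]
white top [ 0.427  -0.3408  0.048 ] side cap [ 0.4279 -0.3488  0.05  ] black side [ 0.4781 -0.0033  0.05  ]
rest [[0.5697 0.2953 0.046 ]
 [0.5654 0.1624 0.046 ]
 [0.6691 0.2911 0.046 ]
 [0.6664 0.159  0.046 ]] [0.6177 0.2269 0.046 ]
boardcorners [array([0.5607, 0.3027, 0.008 ]), array([0.5568, 0.1554, 0.008 ])]
wells [array([0.6672, 0.0401, 0.024 ]), array([ 0.649 , -0.0343,  0.024 ])]
```

```bash
cat >> h.py <<'E'
def go(x,y,z,yaw):
    "print tool-axis shift (cm) and turn to reach xyz with closing axis at world yaw (deg)"
    s=robot.state(); R=Ro.from_rotvec(s["ee_rot"]); d=R.inv().apply(np.array([x,y,z])-s["position"])*100
    yc=np.degrees(np.arctan2(*R.as_matrix()[[1,0],1])); q=s["joint_positions"]
    out=[]
    for k in(-360,-180,0,180,360):
        D=yaw-yc+k
        if abs(D)<=200:
            a=np.radians(yaw+k); T=Ro.from_matrix(np.array([[-np.sin(a),np.cos(a),0],[np.cos(a),np.sin(a),0],[0,0,-1]]).T@np.eye(3)) if 0 else Ro.from_matrix(np.column_stack([[-np.sin(a),np.cos(a),0],[np.cos(a),np.sin(a),0],[0,0,-1]]))
            w=(R.inv()*T).as_rotvec(); q6=q[5]+np.radians(D)-(np.arctan2(y,x)-q[0])
            out.append((w.round(3).tolist(),"q6~%.2f"%q6))
    print("to",(x,y,z,yaw),"shift cm",d.round(2).tolist(),"dist mm",round(np.linalg.norm(d)*10),"turn",out)
E
python3 - <<'E'
from h import *
go(.479,.004,.13,-13.6)
i=viewer.get_image("top")
C=np.array([ray(i,120+x/3,140+y/3,.011) for x,y in((563,58),(652,66),(647,156),(556,148))]);print("base",C.round(4),C.mean(0).round(4),np.linalg.norm(np.roll(C,-1,0)-C,axis=1))
E
```

```text
to (0.479, 0.004, 0.13, -13.6) shift cm [46.4, 48.08, 10.13] dist mm 676 turn [([0.0, -0.0, 1.565], 'q6~-0.25'), ([0.0, 0.0, -1.576], 'q6~2.90')]
base [[ 0.6783 -0.1919  0.011 ]
 [ 0.6722 -0.2857  0.011 ]
 [ 0.5764 -0.2804  0.011 ]
 [ 0.5823 -0.1854  0.011 ]] [ 0.6273 -0.2358  0.011 ] [0.09397815 0.09592595 0.09518232 0.09616301]
```

```bash
python3 -m pendant '[[[46.4,48.1,10.1],[0,0,1.565],0],[[46.4,48.1,10.1],[0,0,1.565],0],[[46.4,48.1,10.1],[0,0,1.565],0],[[46.4,48.1,10.1],[0,0,1.565],0],[[46.4,48.1,10.1],[0,0,1.565],0],[[46.4,48.1,10.1],[0,0,1.565],0],[[46.4,48.1,10.1],[0,0,1.565],0],[[46.4,48.1,10.1],[0,0,1.565],0],[[46.4,48.1,10.1],[0,0,1.565],0],[[46.4,48.1,10.1],[0,0,1.565],0]]' 40
python3 - <<'E'
from h import *
print(robot.state()["joint_positions"].round(3)); go(.479,.004,.12,-13.6)
E
```

```text
t: 1.28
position: [0.351, 0.2241, 0.1692]
ee_rot: [-2.3, 2.138, 0.0]
ft_force: [1.5, 0.9, 0.5]
grip_width: 0.998
gripper_force: 0.0
[ 1.06  -0.48  -0.467  0.    -1.583 -0.987]
to (0.479, 0.004, 0.12, -13.6) shift cm [22.88, -11.16, 4.9] dist mm 259 turn [([-0.002, -0.001, -2.832], 'q6~-3.39'), ([-0.001, 0.001, 0.31], 'q6~-0.25'), ([-0.002, -0.001, -2.832], 'q6~2.90')]
```

```bash
python3 -m pendant '[[[22.9,-11.2,4.9],[0,0,0.31],0],[[22.9,-11.2,4.9],[0,0,0.31],0],[[22.9,-11.2,4.9],[0,0,0.31],0],[[22.9,-11.2,4.9],[0,0,0.31],0],[[22.9,-11.2,4.9],[0,0,0.31],0],[[22.9,-11.2,4.9],[0,0,0.31],0],[[22.9,-11.2,4.9],[0,0,0.31],0],[[22.9,-11.2,4.9],[0,0,0.31],0]]'
python3 - <<'E'
from h import *
i=viewer.get_image("side");crop(i,180,130,340,250,5,"pics/d.png")
go(.479,.004,.012,-13.6); print(proj(i,robot.state()["position"]))
E
```

```text
t: 1.95
position: [0.4803, 0.0035, 0.1188]
ee_rot: [1.942, -2.466, -0.001]
ft_force: [-0.3, 0.3, 0.3]
grip_width: 1.002
gripper_force: 0.0
to (0.479, 0.004, 0.012, -13.6) shift cm [0.1, 0.07, 10.75] dist mm 107 turn [([0.001, 0.002, -3.139], 'q6~-3.39'), ([0.001, -0.001, 0.002], 'q6~-0.25'), ([0.001, 0.002, -3.139], 'q6~2.90')]
(np.float64(237.79946355967388), np.float64(158.99427543095481))
```

View pics/d.png

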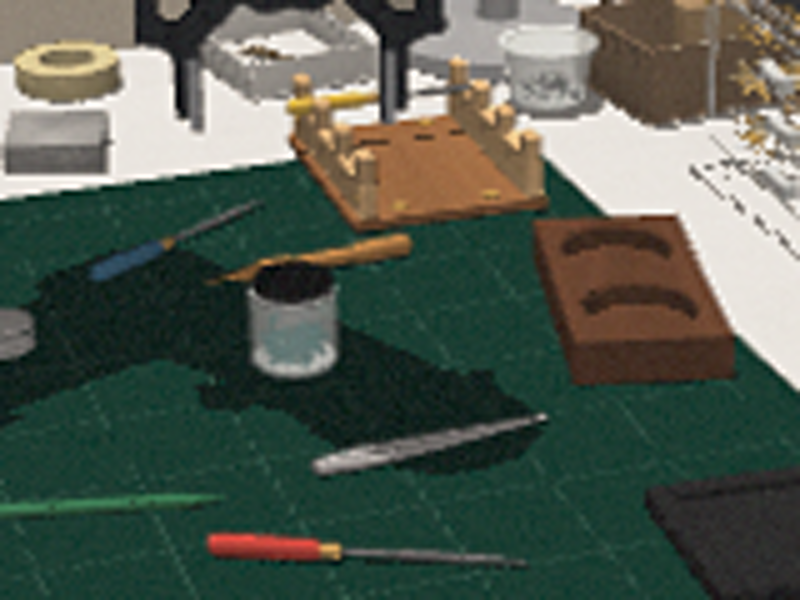

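The fingers (crop x 190 and 393) straddle the jar, whose centre is at crop 293. Next I'll check y from the jar's foot, then descend.

```bash
python3 - <<'E'
from h import *
i=viewer.get_image("side")
for n,u,v in(("black",180+294/5,130+376.5/5),("white",140+506/4,130+643/4)):
    o=-np.array(i["R"]).T@i["t"]; f=ray(i,u,v,0); d=(f-o)[:2]; d/=np.linalg.norm(d); print(n,f.round(4),(f[:2]+.022*d).round(4))
E
python3 -m pendant '[[[0.1,0.0,5.2],[0,0,0],0],[[0.1,0.0,8],[0,0,0],0],[[0.1,0.0,10.7],[0,0,0],0],[[0.1,0.0,10.7],[0,0,0],0],[[0.1,0.0,10.7],[0,0,0],0.2],[[0.1,0.0,10.7],[0,0,0],0.6],[[0.1,0.0,10.7],[0,0,0],0.8],[[0.1,0.0,10.7],[0,0,0],0.8],[[0.1,0.0,10.7],[0,0,0],0.8],[[0.1,0.0,10.7],[0,0,0],0.8]]' 40
```

```text
black [ 0.4759 -0.0065  0.    ] [0.482  0.0147]
white [ 0.422  -0.3635  0.    ] [ 0.4294 -0.3428]
t: 2.88
position: [0.4816, 0.006, 0.016]
ee_rot: [-1.947, 2.46, -0.003]
ft_force: [-0.6, 1.2, 6.4]
grip_width: 0.498
gripper_force: 40.8
```

```bash
python3 -m pendant '[[[0,0,-4],[0,0,0],0.8],[[0,0,-8],[0,0,0],0.8],[[0,0,-8],[0,0,0],0.8],[[0,0,-8],[0,0,0],0.8]]'
python3 - <<'E'
from h import *
go(.667,.040,.07,-13.6)
E
```

```text
t: 3.22
position: [0.482, 0.006, 0.0973]
ee_rot: [-1.945, 2.458, -0.004]
ft_force: [-0.7, -0.2, -0.9]
grip_width: 0.497
gripper_force: 41.1
to (0.667, 0.04, 0.07, -13.6) shift cm [-7.55, -17.21, 2.88] dist mm 190 turn [([-0.007, -0.01, -3.136], 'q6~-3.44'), ([-0.007, 0.004, 0.005], 'q6~-0.30'), ([-0.007, -0.01, -3.136], 'q6~2.84')]
```

```bash
python3 -m pendant '[[[-1.9,-4.3,0.3],[0,0,0],0.8],[[-3.8,-8.0,0.5],[0,0,0],0.8],[[-5.5,-12,1],[0,0,0],0.8],[[-7,-15.5,2],[0,0,0],0.8],[[-7.55,-17.2,2.5],[0,0,0],0.8],[[-7.55,-17.2,2.5],[0,0,0],0.8],[[-7.55,-17.2,2.5],[0,0,0],0.8]]'
python3 - <<'E'
from h import *
i=viewer.get_image("side");crop(i,230,100,340,220,5,"pics/e.png")
go(.667,.040,.026,-13.6)
for X in((.667,.04,.024),(.649,-.034,.024)): print(proj(i,X))
E
```

```text
t: 3.8
position: [0.6643, 0.039, 0.0654]
ee_rot: [1.946, -2.461, -0.003]
ft_force: [-0.2, -0.5, 0.1]
grip_width: 0.497
gripper_force: 41.1
to (0.667, 0.04, 0.026, -13.6) shift cm [-0.17, -0.26, 4.09] dist mm 41 turn [([0.002, 0.003, -3.137], 'q6~-3.44'), ([0.002, -0.001, 0.005], 'q6~-0.30'), ([0.002, 0.003, -3.137], 'q6~2.84')]
(np.float64(302.0160255204045), np.float64(179.05755159454893))
(np.float64(307.0814500681694), np.float64(191.01225953184127))
```

View pics/e.png

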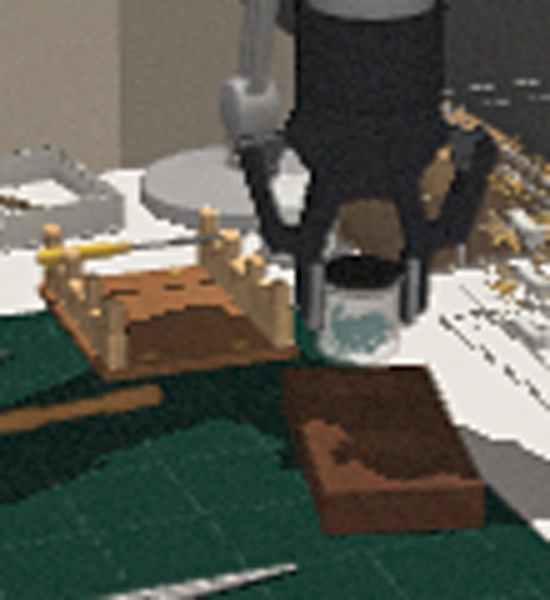

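The jar hangs at crop (362,335), over the left well, which is predicted at (360,395). I'll lower it gently.

```bash
python3 -m pendant '[[[-0.1,-0.25,1.5],[0,0,0],0.8],[[-0.1,-0.25,2.5],[0,0,0],0.8],[[-0.1,-0.25,3.2],[0,0,0],0.8],[[-0.1,-0.25,3.6],[0,0,0],0.8],[[-0.1,-0.25,3.7],[0,0,0],0.8],[[-0.1,-0.25,3.7],[0,0,0],0.8]]'
```

```text
t: 4.35
position: [0.667, 0.0395, 0.031]
ee_rot: [1.949, -2.463, 0.0]
ft_force: [-0.1, 0.8, 0.5]
grip_width: 0.498
gripper_force: 41.1
```

```bash
python3 -m pendant '[[[0,0,0.2],[0,0,0],0.8],[[0,0,0.35],[0,0,0],0.8],[[0,0,0.35],[0,0,0],0.8],[[0,0,0.35],[0,0,0],0.8]]'
```

```text
t: 4.68
position: [0.6676, 0.0396, 0.0281]
ee_rot: [-1.949, 2.463, -0.001]
ft_force: [-0.5, 0.3, 1.4]
grip_width: 0.496
gripper_force: 41.2
```

```bash
python3 -m pendant '[[[0,0,0],[0,0,0],0.4],[[0,0,0],[0,0,0],0.3],[[0,0,0],[0,0,0],0.2],[[0,0,0],[0,0,0],0.1],[[0,0,-1],[0,0,0],0],[[0,0,-4],[0,0,0],0],[[0,0,-8],[0,0,0],0],[[0,0,-10],[0,0,0],0],[[0,0,-10],[0,0,0],0]]'
python3 - <<'E'
from h import *
go(.428,-.3425,.12,-13.6)
E
```

```text
t: 5.43
position: [0.6702, 0.0396, 0.1362]
ee_rot: [-1.944, 2.456, -0.01]
ft_force: [0.4, -0.3, 1.3]
grip_width: 1.0
gripper_force: 0.0
to (0.428, -0.3425, 0.12, -13.6) shift cm [42.75, 14.81, 1.3] dist mm 453 turn [([-0.006, -0.017, -3.136], 'q6~-2.70'), ([-0.011, 0.004, 0.006], 'q6~0.44'), ([-0.006, -0.017, -3.136], 'q6~3.58')]
```

```bash
python3 -m pendant '[[[42.7,14.8,1.3],[0,0,0],0],[[42.7,14.8,1.3],[0,0,0],0],[[42.7,14.8,1.3],[0,0,0],0],[[42.7,14.8,1.3],[0,0,0],0],[[42.7,14.8,1.3],[0,0,0],0],[[42.7,14.8,1.3],[0,0,0],0],[[42.7,14.8,1.3],[0,0,0],0],[[42.7,14.8,1.3],[0,0,0],0],[[42.7,14.8,1.3],[0,0,0],0],[[42.7,14.8,1.3],[0,0,0],0]]' && python3 -m pendant '[[[1.5,0.5,0],[0,0,0],0],[[3.6,1.2,0],[0,0,0],0],[[3.6,1.2,0],[0,0,0],0],[[3.6,1.2,0],[0,0,0],0]]'
python3 - <<'E'
from h import *
i=viewer.get_image("side");crop(i,180,130,340,290,3,"pics/f.png")
go(.428,-.3425,.012,-13.6)
E
```

```text
t: 6.27
position: [0.4428, -0.3135, 0.1167]
ee_rot: [-1.95, 2.463, -0.002]
ft_force: [1.1, -0.5, -0.1]
grip_width: 1.002
gripper_force: 0.0
t: 6.6
position: [0.4236, -0.3451, 0.1163]
ee_rot: [-1.947, 2.465, -0.001]
ft_force: [0.2, 0.2, 0.4]
grip_width: 1.001
gripper_force: 0.0
to (0.428, -0.3425, 0.012, -13.6) shift cm [-0.28, -0.33, 10.42] dist mm 104 turn [([0.0, -0.001, -3.137], 'q6~-2.70'), ([-0.001, -0.0, 0.005], 'q6~0.44'), ([0.0, -0.001, -3.137], 'q6~3.58')]
```

View pics/f.png

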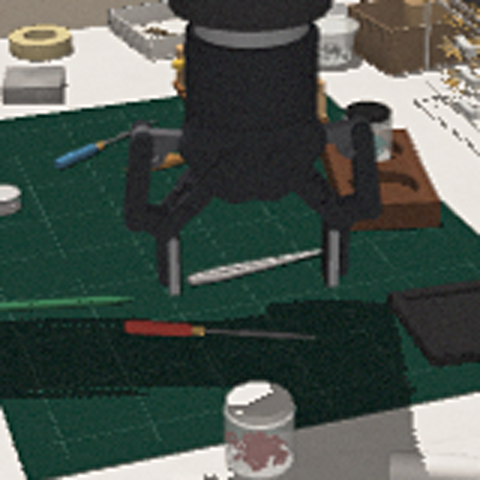

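The black jar stands in the left well. The open fingers (crop x 175 and 334) straddle the white jar at crop x 259.

```bash
python3 -m pendant '[[[-0.3,-0.3,4],[0,0,0],0],[[-0.3,-0.3,7.5],[0,0,0],0],[[-0.3,-0.3,10.2],[0,0,0],0],[[-0.3,-0.3,10.3],[0,0,0],0],[[-0.3,-0.3,10.3],[0,0,0],0.2],[[-0.3,-0.3,10.3],[0,0,0],0.6],[[-0.3,-0.3,10.3],[0,0,0],0.8],[[-0.3,-0.3,10.3],[0,0,0],0.8],[[-0.3,-0.3,10.3],[0,0,0],0.8],[[-0.3,-0.3,10.3],[0,0,0],0.8]]' 40 && python3 -m pendant '[[[0,0,-4],[0,0,0],0.8],[[0,0,-8],[0,0,0],0.8],[[0,0,-8],[0,0,0],0.8],[[0,0,-8],[0,0,0],0.8]]'
python3 - <<'E'
from h import *
go(.649,-.034,.075,-13.6)
E
```

```text
t: 7.48
position: [0.4295, -0.3429, 0.0156]
ee_rot: [-1.949, 2.462, -0.007]
ft_force: [0.4, 2.2, 7.5]
grip_width: 0.5
gripper_force: 41.1
t: 7.82
position: [0.4296, -0.343, 0.0969]
ee_rot: [-1.947, 2.461, -0.01]
ft_force: [-0.5, 0.4, -1.7]
grip_width: 0.496
gripper_force: 40.9
to (0.649, -0.034, 0.075, -13.6) shift cm [-35.12, -14.23, 2.24] dist mm 380 turn [([0.002, -0.012, -3.136], 'q6~-3.33'), ([-0.007, -0.001, 0.005], 'q6~-0.19'), ([0.002, -0.012, -3.136], 'q6~2.96')]
```

```bash
python3 -m pendant '[[[-3,-1.2,0],[0,0,0],0.8],[[-6.5,-2.6,0],[0,0,0],0.8],[[-10.3,-4.2,0],[0,0,0],0.8],[[-14,-5.7,0],[0,0,0],0.8],[[-17.8,-7.2,0],[0,0,0],0.8],[[-21.5,-8.7,0],[0,0,0],0.8],[[-25.3,-10.2,0],[0,0,0],0.8],[[-29,-11.7,0],[0,0,0],0.8],[[-32.5,-13.2,0.5],[0,0,0],0.8],[[-34.5,-14,1],[0,0,0],0.8]]' && python3 -m pendant '[[[-0.6,-0.2,1.5],[0,0,0],0.8],[[-0.6,-0.2,1.5],[0,0,0],0.8],[[-0.6,-0.2,1.5],[0,0,0],0.8]]'
python3 - <<'E'
from h import *
i=viewer.get_image("top");crop(i,210,130,290,200,6,"pics/g.png")
go(.649,-.034,.0275,-13.6)
E
```

```text
t: 8.65
position: [0.6447, -0.0352, 0.0817]
ee_rot: [-1.952, 2.462, 0.001]
ft_force: [-0.6, -0.4, -0.8]
grip_width: 0.498
gripper_force: 40.9
t: 8.9
position: [0.6455, -0.0331, 0.0658]
ee_rot: [1.948, -2.461, -0.003]
ft_force: [-0.2, -0.4, 0.5]
grip_width: 0.497
gripper_force: 40.9
to (0.649, -0.034, 0.0275, -13.6) shift cm [-0.04, -0.3, 3.97] dist mm 40 turn [([0.001, 0.002, -3.136], 'q6~-3.33'), ([0.001, -0.001, 0.005], 'q6~-0.19'), ([0.001, 0.002, -3.136], 'q6~2.96')]
```

View pics/g.png

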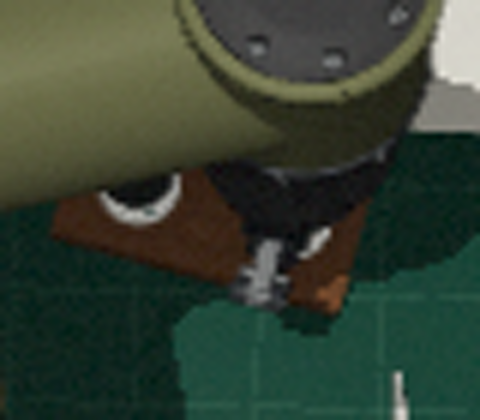

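The arm mostly hides the jars, but the black jar shows in the left well at crop (140,195). I'll lower by the numbers.

```bash
python3 -m pendant '[[[0,-0.3,1.5],[0,0,0],0.8],[[0,-0.3,2.5],[0,0,0],0.8],[[0,-0.3,3.2],[0,0,0],0.8],[[0,-0.3,3.6],[0,0,0],0.8],[[0,-0.3,3.9],[0,0,0],0.8],[[0,-0.3,4.0],[0,0,0],0.8],[[0,-0.3,4.0],[0,0,0],0.8]]'
```

```text
t: 9.53
position: [0.6496, -0.034, 0.028]
ee_rot: [-1.949, 2.464, -0.001]
ft_force: [0.1, 0.3, -0.5]
grip_width: 0.493
gripper_force: 40.9
```

```bash
python3 -m pendant '[[[0,0,0],[0,0,0],0.4],[[0,0,0],[0,0,0],0.3],[[0,0,0],[0,0,0],0.2],[[0,0,0],[0,0,0],0.1],[[0,0,-1],[0,0,0],0],[[0,0,-4],[0,0,0],0],[[0,0,-8],[0,0,0],0],[[0,0,-10],[0,0,0],0],[[0,0,-10],[0,0,0],0]]'
python3 - <<'E'
from h import *
go(.4267,-.176,.09,63.9)
E
```

```text
t: 10.28
position: [0.6525, -0.0341, 0.1361]
ee_rot: [-1.944, 2.456, -0.011]
ft_force: [-0.4, 0.4, 1.3]
grip_width: 1.003
gripper_force: 0.0
to (0.4267, -0.176, 0.09, 63.9) shift cm [19.0, 18.76, 4.36] dist mm 271 turn [([-0.006, 0.012, 1.795], 'q6~-1.64'), ([-0.011, -0.005, -1.347], 'q6~1.51')]
```

```bash
python3 -m pendant '[[[19,18.8,1.5],[0,0,-1.347],0.3],[[19,18.8,1.5],[0,0,-1.347],0.3],[[19,18.8,1.5],[0,0,-1.347],0.3],[[19,18.8,1.5],[0,0,-1.347],0.3],[[19,18.8,1.5],[0,0,-1.347],0.3],[[19,18.8,4.3],[0,0,-1.347],0.3],[[19,18.8,4.3],[0,0,-1.347],0.3],[[19,18.8,4.3],[0,0,-1.347],0.3],[[19,18.8,4.3],[0,0,-1.347],0.3],[[19,18.8,4.3],[0,0,-1.347],0.3]]' && python3 -m pendant '[[[0,0,0],[0,0,-0.1],0.4],[[0,0,0],[0,0,-0.1],0.4],[[0,0,0],[0,0,-0.1],0.4]]'
python3 - <<'E'
from h import *
i=viewer.get_image("side");crop(i,200,150,340,250,5,"pics/i.png")
go(.4267,-.176,.003,63.9); print(proj(i,(.4267,-.176,.005)))
E
```

```text
t: 11.12
position: [0.4226, -0.176, 0.0855]
ee_rot: [-3.025, 0.849, -0.002]
ft_force: [-0.9, 0.1, 0.4]
grip_width: 0.701
gripper_force: 0.0
t: 11.37
position: [0.423, -0.1755, 0.0853]
ee_rot: [-3.06, 0.71, -0.001]
ft_force: [-0.2, 0.4, -0.3]
grip_width: 0.602
gripper_force: 0.0
to (0.4267, -0.176, 0.003, 63.9) shift cm [0.35, -0.12, 8.21] dist mm 82 turn [([-0.001, 0.0, 3.141], 'q6~-1.64'), ([-0.0, -0.001, -0.0], 'q6~1.51'), ([-0.001, 0.0, 3.141], 'q6~4.65')]
(np.float64(239.5659836756593), np.float64(239.4818313345487))
```

View pics/i.png

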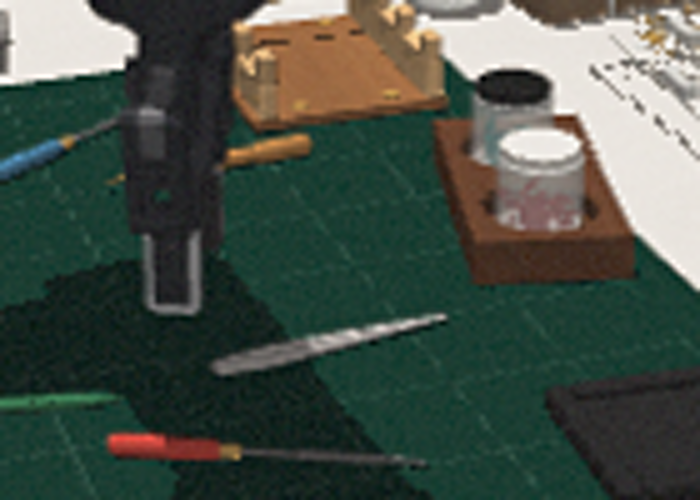

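Both jars stand upright in their wells. The red handle at crop (198,448) matches the predicted grip point (198,447), so I'll descend and pinch.

```bash
python3 -m pendant '[[[0.35,-0.1,4],[0,0,0],0.4],[[0.35,-0.1,7],[0,0,0],0.4],[[0.35,-0.1,8.1],[0,0,0],0.4],[[0.35,-0.1,8.1],[0,0,0],0.5],[[0.35,-0.1,8.1],[0,0,0],0.7],[[0.35,-0.1,8.1],[0,0,0],0.95],[[0.35,-0.1,8.1],[0,0,0],1],[[0.35,-0.1,8.1],[0,0,0],1],[[0.35,-0.1,8.1],[0,0,0],1],[[0.35,-0.1,8.1],[0,0,0],1]]' 40
```

```text
t: 12.25
position: [0.428, -0.1764, 0.0058]
ee_rot: [3.061, -0.705, 0.006]
ft_force: [-1.1, 0.5, 6.7]
grip_width: 0.074
gripper_force: 39.0
```

```bash
python3 -m pendant '[[[0,0,0],[0,0,0],0.7],[[0,0,0],[0,0,0],0.7],[[0,0,0],[0,0,0],0.7],[[0,0,0.2],[0,0,0],0.7],[[0,0,0.2],[0,0,0],0.7],[[0,0,0.2],[0,0,0],0.7]]';  python3 -m pendant '[[[0,0,0.0],[0,0,0],1],[[0,0,0.0],[0,0,0],1],[[0,0,0],[0,0,0],1],[[0,0,0],[0,0,0],1],[[0,0,0],[0,0,0],1]]' 40
```

```text
t: 12.75
position: [0.4261, -0.1762, 0.0012]
ee_rot: [3.061, -0.705, -0.001]
ft_force: [-0.4, -0.8, 0.2]
grip_width: 0.3
gripper_force: 0.0
t: 13.17
position: [0.4265, -0.1762, 0.0016]
ee_rot: [3.061, -0.705, 0.0]
ft_force: [0.1, -0.3, 0.3]
grip_width: 0.088
gripper_force: 39.0
```

```bash
python3 -m pendant '[[[0,0,-3],[0,0,0],1],[[0,0,-7],[0,0,0],1],[[0,0,-11],[0,0,0],1],[[0,0,-11],[0,0,0],1],[[0,0,-11],[0,0,0],1]]'
python3 - <<'E'
from h import *
go(.5923,.1839,.10,88)
E
```

```text
t: 13.58
position: [0.428, -0.1762, 0.1144]
ee_rot: [-3.06, 0.705, -0.009]
ft_force: [-0.1, -0.0, -2.2]
grip_width: 0.085
gripper_force: 39.1
to (0.5923, 0.1839, 0.1, 88) shift cm [-0.99, -39.57, 1.53] dist mm 396 turn [([-0.008, 0.002, 2.724], 'q6~-1.91'), ([-0.001, -0.006, -0.418], 'q6~1.23')]
```

```bash
python3 -m pendant '[[[-0.1,-4,0],[0,0,-0.05],1],[[-0.2,-8,0],[0,0,-0.1],1],[[-0.3,-12,0],[0,0,-0.15],1],[[-0.4,-16,0],[0,0,-0.2],1],[[-0.5,-20,0],[0,0,-0.25],1],[[-0.6,-24,0],[0,0,-0.3],1],[[-0.7,-28,0],[0,0,-0.35],1],[[-0.8,-32,0.5],[0,0,-0.418],1],[[-0.9,-36,1],[0,0,-0.418],1],[[-1,-39.6,1.5],[0,0,-0.418],1]]' && python3 -m pendant '[[[0,0,0],[0,0,0],1],[[0,0,0],[0,0,0],1]]'
python3 - <<'E'
from h import *
i=viewer.get_image("side");crop(i,200,100,330,200,6,"pics/k.png")
go(.5923,.1839,.0316,88)
x=np.array([.9994,-.035]);y=np.array([.035,.9994]);c=np.array([.6178,.227])
P=lambda a,b,z:tuple(np.round((np.array(proj(i,[*(c+a*x+b*y),z]))-[200,100])*6).astype(int))
for b in(0,-.044): print("groove",b,P(-.05,b,.03),P(.05,b,.033))
s=robot.state()["position"]; print("held axis now: handle end, tip",[tuple(np.round((np.array(proj(i,[s[0]+d*x[0],s[1]+d*x[1],s[2]+.0034]))-[200,100])*6).astype(int)) for d in(-.041,.097)])
E
```

```text
t: 14.42
position: [0.5907, 0.1865, 0.0946]
ee_rot: [3.14, -0.053, -0.003]
ft_force: [0.2, -1.1, 0.1]
grip_width: 0.084
gripper_force: 39.2
t: 14.58
position: [0.5899, 0.1855, 0.0933]
ee_rot: [3.139, -0.052, -0.007]
ft_force: [0.1, -2.0, 0.4]
grip_width: 0.088
gripper_force: 39.2
to (0.5923, 0.1839, 0.0316, 88) shift cm [0.25, 0.04, 6.28] dist mm 63 turn [([-0.005, 0.003, -3.141], 'q6~-1.91'), ([0.002, 0.003, 0.001], 'q6~1.23'), ([-0.005, 0.003, -3.141], 'q6~4.38')]
groove 0 (np.int64(272), np.int64(346)) (np.int64(466), np.int64(317))
groove -0.044 (np.int64(297), np.int64(378)) (np.int64(495), np.int64(348))
held axis now: handle end, tip [(np.int64(258), np.int64(246)), (np.int64(537), np.int64(216))]
```

View pics/k.png

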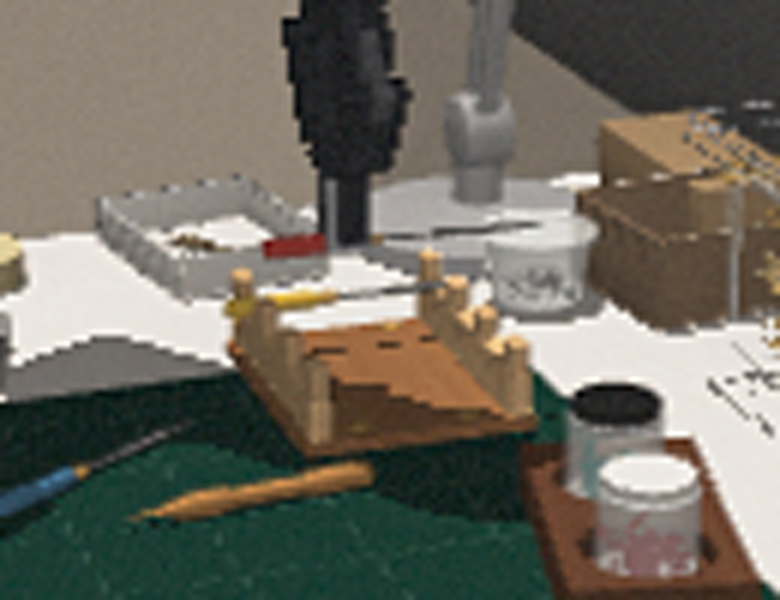

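The red file is held level, with its handle end at crop (264,247) and tip at (540,224), close to prediction and above the right-hand groove. I'll lower it.

```bash
python3 -m pendant '[[[0.25,0,2],[0,0,0],1],[[0.25,0,4],[0,0,0],1],[[0.25,0,5],[0,0,0],1],[[0.25,0,5.6],[0,0,0],1],[[0.25,0,6.0],[0,0,0],1],[[0.25,0,6.2],[0,0,0],1],[[0.25,0,6.2],[0,0,0],1],[[0.25,0,6.2],[0,0,0],1]]'
```

```text
t: 15.3
position: [0.5937, 0.1843, 0.0356]
ee_rot: [-3.141, 0.055, -0.002]
ft_force: [0.0, 0.3, -0.2]
grip_width: 0.09
gripper_force: 39.2
```

```bash
python3 -m pendant '[[[-0.1,0,0.2],[0,0,0],1],[[-0.1,0,0.4],[0,0,0],1],[[-0.1,0,0.4],[0,0,0],1],[[-0.1,0,0.4],[0,0,0],1]]'
python3 - <<'E'
from h import *
i=viewer.get_image("side");crop(i,230,120,300,180,10,"pics/l.png")
E
```

```text
t: 15.63
position: [0.5927, 0.1846, 0.0317]
ee_rot: [-3.141, 0.054, -0.002]
ft_force: [-1.5, 0.2, 4.8]
grip_width: 0.089
gripper_force: 39.7
```

View pics/l.png

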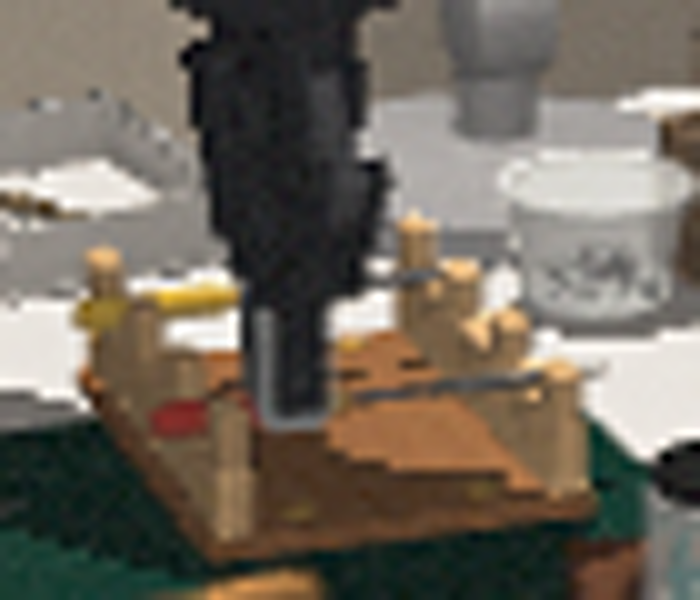

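The red handle lies across the front rail between the last two teeth, and its blade is in the back notch. I'll release it.

```bash
python3 -m pendant '[[[0,0,0],[0,0,0],0.85],[[0,0,0],[0,0,0],0.7],[[0,0,0],[0,0,0],0.65],[[0,0,0],[0,0,0],0.65],[[0,0,-2],[0,0,0],0.65],[[0,0,-6],[0,0,0],0.65],[[0,0,-9],[0,0,0],0.65],[[0,0,-9],[0,0,0],0.5]]'
python3 - <<'E'
from h import *
go(.4397,.1635,.09,122.1)
E
```

```text
t: 16.35
position: [0.5955, 0.1851, 0.1289]
ee_rot: [-3.137, 0.054, -0.017]
ft_force: [0.5, 0.3, 2.6]
grip_width: 0.479
gripper_force: 0.0
to (0.4397, 0.1635, 0.09, 122.1) shift cm [-15.53, 2.7, 3.71] dist mm 162 turn [([-0.015, 0.001, 2.547], 'q6~-1.37'), ([-0.001, -0.012, -0.595], 'q6~1.77')]
```

```bash
python3 -m pendant '[[[-15.5,2.7,0],[0,0,-0.595],0.4],[[-15.5,2.7,0],[0,0,-0.595],0.4],[[-15.5,2.7,3.7],[0,0,-0.595],0.4],[[-15.5,2.7,3.7],[0,0,-0.595],0.4],[[-15.5,2.7,3.7],[0,0,-0.595],0.4],[[-15.5,2.7,3.7],[0,0,-0.595],0.4],[[-15.5,2.7,3.7],[0,0,-0.595],0.4]]'
python3 - <<'E'
from h import *
i=viewer.get_image("side")
crop(i,170,110,300,200,6,"pics/m.png"); print((np.array(proj(i,(.4397,.1635,.005)))-[170,110])*6)
go(.4397,.1635,.001,122.1)
E
```

```text
t: 16.93
position: [0.4369, 0.163, 0.0844]
ee_rot: [-3.02, -0.865, -0.003]
ft_force: [1.7, 0.5, 1.0]
grip_width: 0.6
gripper_force: 0.0
[231.14934477 419.01554085]
to (0.4397, 0.1635, 0.001, 122.1) shift cm [0.18, 0.1, 8.39] dist mm 84 turn [([-0.004, -0.0, 3.139], 'q6~-1.37'), ([0.0, -0.002, -0.003], 'q6~1.77'), ([-0.004, -0.0, 3.139], 'q6~4.92')]
```

View pics/m.png

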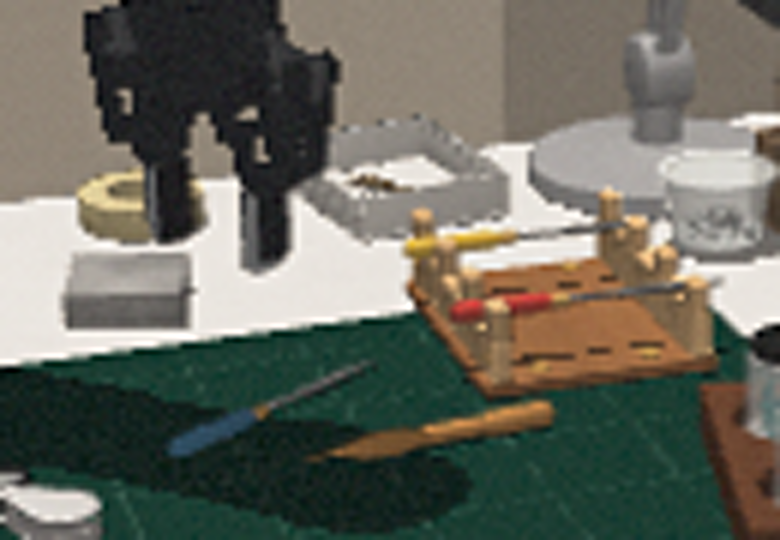

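The red file lies like the yellow one. The predicted grip point (231,419) sits on the front part of the blue handle, so I'll descend.

```bash
python3 -m pendant '[[[0.2,0.1,4],[0,0,0],0.4],[[0.2,0.1,7],[0,0,0],0.5],[[0.2,0.1,8.2],[0,0,0],0.65],[[0.2,0.1,8.4],[0,0,0],0.7],[[0.2,0.1,8.4],[0,0,0],0.7],[[0.2,0.1,8.4],[0,0,0],0.8],[[0.2,0.1,8.4],[0,0,0],0.95],[[0.2,0.1,8.4],[0,0,0],1],[[0.2,0.1,8.4],[0,0,0],1],[[0.2,0.1,8.4],[0,0,0],1]]' 40
```

```text
t: 17.82
position: [0.4396, 0.1634, 0.0005]
ee_rot: [-3.019, -0.868, -0.004]
ft_force: [2.2, 1.0, 3.5]
grip_width: 0.087
gripper_force: 40.7
```

```bash
python3 -m pendant '[[[0,0,-3],[0,0,0],1],[[0,0,-7],[0,0,0],1],[[0,0,-11],[0,0,0],1],[[0,0,-11],[0,0,0],1],[[0,0,-11],[0,0,0],1]]'
python3 - <<'E'
from h import *
go(.5938,.2278,.09,88)
E
```

```text
t: 18.23
position: [0.4392, 0.1637, 0.1117]
ee_rot: [-3.017, -0.868, -0.005]
ft_force: [0.5, -0.6, -1.0]
grip_width: 0.093
gripper_force: 39.3
to (0.5938, 0.2278, 0.09, 88) shift cm [16.5, 2.78, 2.23] dist mm 169 turn [([-0.002, -0.003, 0.595], 'q6~1.17'), ([0.004, -0.003, -2.547], 'q6~4.31')]
```

```bash
python3 -m pendant '[[[3,0.5,0],[0,0,0.1],1],[[6.5,1,0],[0,0,0.2],1],[[10,1.6,0],[0,0,0.3],1],[[13,2.2,0],[0,0,0.4],1],[[15.5,2.6,0.8],[0,0,0.5],1],[[16.5,2.8,1.5],[0,0,0.595],1],[[16.5,2.8,2],[0,0,0.595],1],[[16.5,2.8,2],[0,0,0.595],1],[[16.5,2.8,2],[0,0,0.595],1]]'
python3 - <<'E'
from h import *
go(.5938,.2278,.0345,88)
E
```

```text
t: 18.98
position: [0.592, 0.2263, 0.0882]
ee_rot: [3.14, -0.051, -0.004]
ft_force: [-0.2, -0.1, -0.0]
grip_width: 0.089
gripper_force: 39.3
to (0.5938, 0.2278, 0.0345, 88) shift cm [0.18, -0.17, 5.37] dist mm 54 turn [([-0.004, 0.002, -3.139], 'q6~-1.97'), ([0.002, 0.002, 0.003], 'q6~1.17'), ([-0.004, 0.002, -3.139], 'q6~4.31')]
```

```bash
python3 -m pendant '[[[0.1,-0.15,2],[0,0,0],1],[[0.1,-0.15,3.5],[0,0,0],1],[[0.1,-0.15,4.5],[0,0,0],1],[[0.1,-0.15,5.1],[0,0,0],1],[[0.1,-0.15,5.3],[0,0,0],1],[[0.1,-0.15,5.5],[0,0,0],1],[[0.1,-0.15,5.5],[0,0,0],1],[[0.1,-0.15,5.5],[0,0,0],1]]'
python3 - <<'E'
from h import *
i=viewer.get_image("side");crop(i,230,120,300,180,10,"pics/n.png"); print(viewer.__class__)
E
```

```text
t: 19.65
position: [0.5947, 0.2285, 0.0355]
ee_rot: [-3.141, 0.054, -0.002]
ft_force: [0.2, -1.4, -0.2]
grip_width: 0.087
gripper_force: 39.3
<class 'host.Viewer'>
```

View pics/n.png

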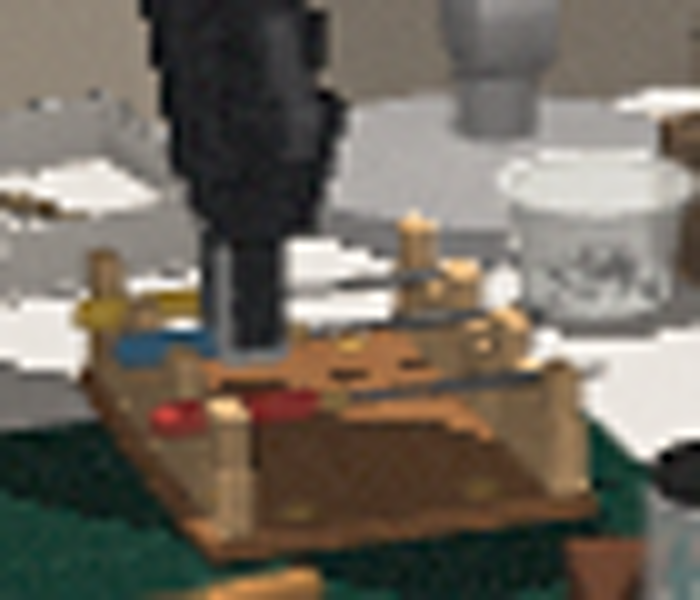

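The blue handle sits in the middle groove between its teeth. I've now used all 14 picture views, so the rest goes by numbers. Lowering and releasing.

```bash
python3 -m pendant '[[[-0.05,0,0.2],[0,0,0],1],[[-0.05,0,0.4],[0,0,0],1],[[-0.05,0,0.45],[0,0,0],1],[[-0.05,0,0.45],[0,0,0],1]]' && python3 -m pendant '[[[0,0,0],[0,0,0],0.85],[[0,0,0],[0,0,0],0.7],[[0,0,0],[0,0,0],0.65],[[0,0,0],[0,0,0],0.65],[[0,0,-2],[0,0,0],0.65],[[0,0,-6],[0,0,0],0.65],[[0,0,-9],[0,0,0],0.65],[[0,0,-9],[0,0,0],0.5]]'
python3 - <<'E'
from h import *
# steel block: split top face from side in the side and top view
for n,box in(("side",(172,145,208,170)),("top",(115,215,160,258))):
    i=viewer.get_image(n); x0,y0,x1,y1=box; g=cv2.cvtColor(i["pixels"],cv2.COLOR_BGR2GRAY)[y0:y1,x0:x1]
    print(n); print("\n".join(" ".join("%3d"%v for v in r[::1]) for r in g[::1 if n=="side" else 2]))
E
```

```text
t: 20.03
position: [0.5941, 0.2285, 0.0307]
ee_rot: [-3.141, 0.054, -0.001]
ft_force: [-0.7, 0.9, 3.6]
grip_width: 0.088
gripper_force: 39.6
t: 20.7
position: [0.597, 0.2293, 0.1286]
ee_rot: [-3.137, 0.054, -0.017]
ft_force: [1.0, 0.3, 2.4]
grip_width: 0.477
gripper_force: 0.0
side
232 231 232 232 230 231 229 229 229 232 227 133 117 127 113 117 128 128 125 122 125 120 126 123 120 113 112 109 108 102  94 102 180 235 232 229
230 231 231 230 230 230 229 230 231 231 226 123 112 121 122 115 117 118 120 121 132 123 118 120 118 113 115 110 103  99  90  84 145 237 229 230
229 229 227 229 229 229 230 232 231 232 229 158  90  99 117 114 116 119 118 121 120 121 120 117 117 114 109 108 102 100  90  99 162 237 232 230
229 228 229 229 230 229 228 230 230 231 232 226 112 107 102 106 112 112 117 117 121 120 118 116 112 108 107 102 104 116 114 160 238 232 232 231
229 230 231 231 230 231 230 230 228 230 231 235 235 195 115 121 126 118 108 110 113 110 114 120 115 127 123 118 164 244 240 238 233 232 230 232
231 231 230 229 231 230 231 230 230 230 229 232 234 235 239 241 237 202 121 120 120 121 147 203 1
[... 6046 characters left out ...]
 217 217 217 215 216 215 216 216 216 217 216 217 217 217 215 217 216 217 217 217 216 217 216 215 216 216 214 216 216 216 216 216 216 217 211  86  69  69  70  70
 85 186 217 217 217 216 216 216 215 217 216 217 216 217 216 217 218 217 217 216 217 216 215 215 217 217 216 215 216 215 215 215 215 215 215 216 216 215 215 208  83  68  68  69  69
 28  60 155 216 217 217 215 215 216 217 216 216 215 217 215 217 215 215 215 214 215 216 215 215 216 216 217 216 214 216 216 216 215 216 215 216 214 215 216 208  71  72  71  70  72
 31  29  63 158 217 216 217 217 216 217 217 215 216 216 216 217 215 217 217 216 216 215 215 216 216 216 215 215 215 215 216 216 214 215 215 215 215 215 214 208  68  66  72  68  72
```

Run:
```python
from h import *
i=viewer.get_image("top"); C=np.array([ray(i,u,v,.019) for u,v in((129,224.5),(147.5,229.5),(141.3,247.5),(123,241))])
print(C.round(4).tolist(),C.mean(0).round(4),np.linalg.norm(np.roll(C,-1,0)-C,axis=1).round(4))
j=viewer.get_image("side"); print("front bottom edge",ray(j,180.5,164.5,0).round(4),ray(j,200.5,164.5,0).round(4))
go(.4248,.3355,.09,72.5)
```

```text
[[0.4579, 0.3565, 0.019], [0.4441, 0.2988, 0.019], [0.3889, 0.3146, 0.019], [0.4072, 0.3716, 0.019]] [0.4245 0.3354 0.019 ] [0.0593 0.0574 0.0599 0.053 ]
front bottom edge [0.3899 0.3161 0.    ] [0.4467 0.2952 0.    ]
to (0.4248, 0.3355, 0.09, 72.5) shift cm [-17.2, -10.14, 2.9] dist mm 202 turn [([-0.002, 0.001, -2.871], 'q6~-2.54'), ([0.001, 0.002, 0.27], 'q6~0.60'), ([-0.002, 0.001, -2.871], 'q6~3.74')]
```

```bash
python3 -m pendant '[[[-17.1,-10.1,0],[0,0,0.28],0],[[-17.1,-10.1,0],[0,0,0.28],0],[[-17.1,-10.1,0],[0,0,0.28],0],[[-17.1,-10.1,2.9],[0,0,0.28],0],[[-17.1,-10.1,2.9],[0,0,0.28],0],[[-17.1,-10.1,2.9],[0,0,0.28],0],[[-17.1,-10.1,2.9],[0,0,0.28],0],[[-17.1,-10.1,2.9],[0,0,0.28],0]]'
python3 - <<'E'
from h import *
go(.4258,.335,.002,72)
E
```

```text
t: 21.57
position: [0.4262, 0.335, 0.0903]
ee_rot: [3.101, -0.491, -0.0]
ft_force: [0.1, -0.9, -0.7]
grip_width: 0.998
gripper_force: 0.0
to (0.4258, 0.335, 0.002, 72) shift cm [-0.04, -0.0, 8.83] dist mm 88 turn [([-0.0, 0.002, -3.141], 'q6~-2.55'), ([0.002, 0.0, 0.0], 'q6~0.59'), ([-0.0, 0.002, -3.141], 'q6~3.73')]
```

```bash
python3 -m pendant '[[[0,0,3],[0,0,0],0],[[0,0,5.5],[0,0,0],0],[[0,0,7],[0,0,0],0],[[0,0,8],[0,0,0],0],[[0,0,8.8],[0,0,0],0],[[0,0,8.8],[0,0,0],0]]' && python3 -m pendant '[[[0,0,0],[0,0,0],0.15],[[0,0,0],[0,0,0],0.3],[[0,0,0],[0,0,0],0.5],[[0,0,0],[0,0,0],0.6],[[0,0,0],[0,0,0],0.6],[[0,0,0],[0,0,0],0.6]]' 80
```

```text
t: 22.07
position: [0.4266, 0.3342, 0.0017]
ee_rot: [3.1, -0.494, -0.001]
ft_force: [-0.0, 0.1, -0.7]
grip_width: 0.997
gripper_force: 0.0
t: 22.57
position: [0.4274, 0.3359, 0.0052]
ee_rot: [-3.101, 0.491, -0.003]
ft_force: [-0.3, -1.5, 4.8]
grip_width: 0.676
gripper_force: 87.5
```

```bash
python3 -m pendant '[[[0,0,-2],[0,0,0],0.6],[[0,0,-5],[0,0,0],0.6],[[0,0,-9],[0,0,0],0.6],[[0,0,-10],[0,0,0],0.6],[[0,0,-10],[0,0,0],0.6]]'
python3 - <<'E'
from h import *
go(.628,-.236,.10,86.3)
E
```

```text
t: 22.98
position: [0.4276, 0.3369, 0.1069]
ee_rot: [-3.097, 0.491, -0.005]
ft_force: [0.4, 1.0, -4.8]
grip_width: 0.674
gripper_force: 88.1
to (0.628, -0.236, 0.1, 86.3) shift cm [36.79, 48.28, 0.44] dist mm 607 turn [([-0.004, 0.009, 2.892], 'q6~-1.28'), ([-0.006, -0.003, -0.25], 'q6~1.87'), ([-0.004, 0.009, 2.892], 'q6~5.01')]
```

```bash
python3 -m pendant '[[[1,1.3,0],[0,0,0],0.6],[[2.6,3.4,0],[0,0,-0.02],0.6],[[4.5,5.9,0],[0,0,-0.04],0.6],[[6.6,8.7,0],[0,0,-0.06],0.6],[[8.7,11.4,0],[0,0,-0.08],0.6],[[10.8,14.2,0],[0,0,-0.1],0.6],[[13,17.1,0],[0,0,-0.12],0.6],[[15.1,19.8,0],[0,0,-0.14],0.6],[[17.2,22.6,0],[0,0,-0.16],0.6],[[19.3,25.3,0],[0,0,-0.18],0.6]]' && python3 -m pendant '[[[0,0,0],[0,0,0],0.6]]'
python3 - <<'E'
from h import *
go(.628,-.236,.10,86.3)
E
```

```text
t: 23.82
position: [0.5303, 0.0332, 0.0998]
ee_rot: [3.134, -0.21, -0.007]
ft_force: [0.6, -0.3, -5.5]
grip_width: 0.678
gripper_force: 88.1
t: 23.9
position: [0.531, 0.0299, 0.0998]
ee_rot: [3.131, -0.218, -0.007]
ft_force: [-1.0, 2.5, -4.8]
grip_width: 0.674
gripper_force: 88.2
to (0.628, -0.236, 0.1, 86.3) shift cm [13.29, 25.0, -0.01] dist mm 283 turn [([0.007, -0.004, 3.067], 'q6~-1.28'), ([0.003, 0.005, -0.074], 'q6~1.87'), ([0.007, -0.004, 3.067], 'q6~5.01')]
```

```bash
python3 -m pendant '[[[1,1.9,0],[0,0,-0.01],0.6],[[2.5,4.7,0],[0,0,-0.02],0.6],[[4.2,7.9,0],[0,0,-0.03],0.6],[[6,11.3,0],[0,0,-0.04],0.6],[[7.8,14.7,0],[0,0,-0.05],0.6],[[9.6,18,0],[0,0,-0.06],0.6],[[11.2,21,0],[0,0,-0.07],0.6],[[12.5,23.5,0.5],[0,0,-0.074],0.6],[[13.3,25,1.5],[0,0,-0.074],0.6],[[13.3,25,2.5],[0,0,-0.074],0.6]]' && python3 -m pendant '[[[0,0,2],[0,0,0],0.6],[[0,0,2.5],[0,0,0],0.6],[[0,0,2.5],[0,0,0],0.6]]'
python3 - <<'E'
from h import *
i=viewer.get_image("top"); j=viewer.get_image("side"); s=robot.state()["position"]
# block edges (grey, unsaturated, mid-bright) in the side view below the fingers
x0,y0,x1,y1=280,170,370,270; h=cv2.cvtColor(j["pixels"],cv2.COLOR_BGR2HSV)[y0:y1,x0:x1]
m=cv2.inRange(h,(0,0,70),(180,50,200)); n,l,st,c=cv2.connectedComponentsWithStats(m)
print([(q[:5].tolist()) for q in st[1:] if q[4]>60], "offset",x0,y0)
e=[(-1,-1),(1,-1),(1,1),(-1,1)]; a=np.radians(-3.7)
print("predicted underside corners",[np.round(proj(j,(s[0]+.03*(p*np.cos(a)-q*np.sin(a)),s[1]+.03*(p*np.sin(a)+q*np.cos(a)),s[2]-.0052))).tolist() for p,q in e])
go(.628,-.236,.0112,86.3)
E
```

```text
t: 24.73
position: [0.6288, -0.2336, 0.0736]
ee_rot: [-3.139, 0.102, 0.007]
ft_force: [-1.1, 0.5, -6.2]
grip_width: 0.671
gripper_force: 88.4
t: 24.98
position: [0.627, -0.2296, 0.0477]
ee_rot: [-3.138, 0.096, 0.013]
ft_force: [-0.6, 1.3, -6.4]
grip_width: 0.675
gripper_force: 88.2
[[14, 0, 23, 26, 377], [37, 27, 53, 50, 720], [14, 74, 76, 26, 340]] offset 280 170
predicted underside corners [[328.0, 227.0], [355.0, 223.0], [343.0, 211.0], [318.0, 214.0]]
to (0.628, -0.236, 0.0112, 86.3) shift cm [-0.1, 0.58, 4.13] dist mm 42 turn [([-0.002, 0.0, -3.137], 'q6~-1.28'), ([0.0, 0.001, 0.004], 'q6~1.87'), ([-0.002, 0.0, -3.137], 'q6~5.01')]
```

```bash
python3 -m pendant '[[[-0.1,0.6,0.8],[0,0,0],0.6],[[-0.1,0.6,1.6],[0,0,0],0.6],[[-0.1,0.6,2.2],[0,0,0],0.6],[[-0.1,0.6,2.4],[0,0,0],0.6],[[-0.1,0.6,2.4],[0,0,0],0.6]]'
python3 - <<'E'
from h import *
j=viewer.get_image("side"); s=robot.state()["position"]
print("base proj",[np.round(proj(j,X),1).tolist() for X in((.5823,-.1854,.011),(.5764,-.2804,.011),(.6722,-.2857,.011))])
go(.628,-.236,.0112,86.3)
a=np.radians(-3.7)
print("pred block corners: under",[np.round(proj(j,(s[0]+.03*(p*np.cos(a)-q*np.sin(a)),s[1]+.03*(p*np.sin(a)+q*np.cos(a)),s[2]-.0052)),1).tolist() for p,q in ((-1,-1),(1,-1))])
print("top",[np.round(proj(j,(s[0]+.03*(p*np.cos(a)-q*np.sin(a)),s[1]+.03*(p*np.sin(a)+q*np.cos(a)),s[2]+.0138)),1).tolist() for p,q in ((-1,-1),(1,-1))])
g=cv2.cvtColor(j["pixels"],cv2.COLOR_BGR2GRAY)
print("cols 305..370"); 
for v in range(208,252,3): print(v," ".join("%3d"%x for x in g[v,305:370:2]))
E
```

```text
t: 25.5
position: [0.6277, -0.2365, 0.0279]
ee_rot: [-3.14, 0.096, 0.003]
ft_force: [0.1, 0.1, -7.1]
grip_width: 0.674
gripper_force: 88.3
base proj [[307.0, 227.3], [323.0, 248.7], [365.0, 242.0]]
to (0.628, -0.236, 0.0112, 86.3) shift cm [-0.02, -0.06, 1.74] dist mm 17 turn [([-0.001, 0.0, -3.138], 'q6~-1.28'), ([0.0, 0.001, 0.004], 'q6~1.87'), ([-0.001, 0.0, -3.138], 'q6~5.01')]
pred block corners: under [[328.6, 238.3], [354.8, 234.3]]
top [[329.0, 230.4], [355.4, 226.5]]
cols 305..370
208  29  29  29  37  33  35  31  23  32  28  35  36  32  32  30  38  25  33  60  67  30  40  34  37  27  27 213 235  32  22  21 166  63
211  29  20  32  26  26  28  28  31  34  27  41  42  34  39  35  38  28  32  32  32  37  37  35 138  34  43 238 231 236  90  24  23  24
214  29  36  28  33  27  20  26  30  32  28  49  33  31  27  31  35  26  29  38  31  31  35  37  35  23  99 232 230 229 230 236  20  30
217  29  31  33  26  24  28  26  34  51  62 106  67  78  77  72  71  71  31  35  32  35  34  45  35  32  63 235 230 228 230 232 128  29
220  31  30  24  25  24  24  43 133 171 161 167 163 155  68  
[... 734 characters left out ...]
 115 101 107 111 106
238  49  61  54  54  45  27  43  43  42  25  22  30  73  57  17  23  26  26  29  28  28  26  22  28  28  24  28  34 153 101 106 112 116
241  47  50  53  45  47  48  26  44  49  47  29  16  28  25  19  28  31  30  26  30  29  28  25  20  27  29  21  35  58 107 132 112 113
244  61  52  51  46  50  49  48  30  42  47  44  41  27  30  33  26  20  30  27  31  29  32  30  30  37  34  30  64  79  66  78  94 143
247  48  55  50  44  44  50  50  49  29  40  46  45  43  46  42  27  30  30  27  35  32  23  31  28  31  33  33  65 103 107  83  70  72
250  49  51  55  50  48  49  45  48  53  32  25  27  34  29  30  35  29  28  29  34  30  34  36  28  32  23  27  90 107 108 109 114 116
```

Run:
```python
from h import *
for n,box,seed in(("side0",(295,205,375,262),(335,235)),("top0",(298,150,348,200),(321,176))):
    i=viewer.get_image(n[:-1]); h=cv2.cvtColor(cv2.GaussianBlur(cv2.imread(f"pics/{n}.png"),(3,3),0),cv2.COLOR_BGR2HSV); m=np.zeros(h.shape[:2],np.uint8); x0,y0,x1,y1=box
    m[y0:y1,x0:x1]=cv2.inRange(h[y0:y1,x0:x1],(0,0,0),(180,110,100)); m=cv2.morphologyEx(m,cv2.MORPH_CLOSE,np.ones((5,5)))
    _,l=cv2.connectedComponents(m); mm=(l==l[seed[1],seed[0]]).astype(np.uint8); c=cv2.findContours(mm,0,2)[0][0]
    q=cv2.approxPolyDP(cv2.convexHull(c),3,True)[:,0]; print(n,mm.sum(),q.tolist()); print([ray(i,*p,.011).round(4)[:2].tolist() for p in q])
i=viewer.get_image("side"); a=np.radians(-3.7)
for z in(0,.011): print(z,[np.round(proj(i,(.6275+.048*(p*np.cos(a)-q*np.sin(a)),-.236+.048*(p*np.sin(a)+q*np.cos(a)),z)),1).tolist() for p,q in((-1,1),(-1,-1),(1,-1),(1,1))])
```

```text
side0 1340 [[374, 249], [356, 256], [324, 252], [309, 228], [342, 211], [363, 231]]
[[0.6753, -0.3169], [0.6272, -0.3283], [0.5729, -0.2927], [0.5851, -0.19], [0.6931, -0.1406], [0.6917, -0.2426]]
top0 927 [[309, 159], [336, 162], [334, 191], [305, 188]]
[[0.6795, -0.1961], [0.672, -0.2814], [0.5794, -0.2751], [0.5865, -0.1843]]
0 [[306.9, 231.4], [322.9, 253.3], [365.0, 246.7], [346.3, 225.7]]
0.011 [[307.1, 227.2], [323.1, 248.8], [365.4, 242.3], [346.6, 221.5]]
```

```bash
python3 -m pendant '[[[0.1,-0.1,0.5],[0,0,0],0.6],[[0.1,-0.1,1.0],[0,0,0],0.6],[[0.1,-0.1,1.3],[0,0,0],0.6],[[0.1,-0.1,1.4],[0,0,0],0.6],[[0.1,-0.1,1.4],[0,0,0],0.6]]' && python3 -m pendant '[[[0,0,0.1],[0,0,0],0.6],[[0,0,0.2],[0,0,0],0.6],[[0,0,0.2],[0,0,0],0.6]]'
```

```text
t: 26.12
position: [0.6291, -0.2356, 0.0142]
ee_rot: [-3.14, 0.095, 0.002]
ft_force: [-0.2, 0.0, -6.7]
grip_width: 0.672
gripper_force: 88.3
t: 26.37
position: [0.6295, -0.2357, 0.013]
ee_rot: [3.14, -0.096, -0.0]
ft_force: [-0.2, 0.2, -6.0]
grip_width: 0.673
gripper_force: 88.3
```

```bash
python3 -m pendant '[[[0,0,0.1],[0,0,0],0.6],[[0,0,0.2],[0,0,0],0.6],[[0,0,0.25],[0,0,0],0.6],[[0,0,0.25],[0,0,0],0.6]]'
```

```text
t: 26.7
position: [0.6296, -0.2358, 0.0113]
ee_rot: [3.14, -0.095, 0.001]
ft_force: [-2.6, 1.1, -1.4]
grip_width: 0.674
gripper_force: 88.8
```

The block is touching down at the expected height, inside the rim. I'll release it, retreat and check.

```bash
python3 -m pendant '[[[0,0,0],[0,0,0],0.3],[[0,0,0],[0,0,0],0.2],[[0,0,0],[0,0,0],0.1],[[0,0,0],[0,0,0],0],[[0,0,0],[0,0,0],0],[[0,0,-2],[0,0,0],0],[[0,0,-6],[0,0,0],0],[[0,0,-10],[0,0,0],0],[[0,0,-12],[0,0,0],0]]' && python3 -m pendant '[[[-12,0,-5],[0,0,0],0],[[-20,0,-8],[0,0,0],0],[[-20,0,-8],[0,0,0],0],[[-20,0,-8],[0,0,0],0],[[-20,0,-8],[0,0,0],0],[[-20,0,-8],[0,0,0],0],[[-20,0,-8],[0,0,0],0],[[-20,0,-8],[0,0,0],0]]'
python3 - <<'E'
from h import *
i=viewer.get_image("top"); p=i["pixels"]; g=cv2.cvtColor(p,cv2.COLOR_BGR2GRAY)
m=np.zeros_like(g); m[155:200,300:345]=cv2.inRange(g[155:200,300:345],95,255)
n,l,s,c=cv2.connectedComponentsWithStats(m); k=1+np.argmax(s[1:,4]); r=cv2.minAreaRect(cv2.findContours((l==k).astype(np.uint8),0,2)[0][0])
print("block top",s[k],c[k].round(1),r,"->",ray(i,*c[k],.025).round(4))
hs=cv2.cvtColor(p,cv2.COLOR_BGR2HSV)
for nm,lo,hi,b,z in(("red",[0,120,60],[8,255,255],(140,150,210,200),.035),("blue",[95,110,60],[125,255,255],(140,150,210,200),.035),("yellow",[22,150,100],[34,255,255],(150,155,168,198),.035),("blackcap",[0,0,0],[180,255,60],(222,145,248,172),.06),("whitecap",[0,0,170],[180,50,255],(245,148,278,185),.06)):
    x0,y0,x1,y1=b; mm=cv2.inRange(hs[y0:y1,x0:x1],np.array(lo),np.array(hi)); n,l,s,c=cv2.connectedComponentsWithStats(mm)
    k=1+np.argmax(s[1:,4]); print(nm,s[k,4],ray(i,*(c[k]+[x0,y0]),z).round(4), "col span", s[k,:4])
j=viewer.get_image("side"); h=cv2.cvtColor(j["pixels"],cv2.COLOR_BGR2GRAY)
for v in range(206,250,3): print(v," ".join("%3d"%x for x in h[v,305:370:2]))
print("pred seated near corners z25/z6",[np.round(proj(j,(.629+.03*x,-.2355-.03+(-.002*x),z)),1).tolist() for z in(.025,.006) for x in(-1,1)])
E
```

```text
t: 27.45
position: [0.6311, -0.2368, 0.1374]
ee_rot: [3.137, -0.095, 0.011]
ft_force: [0.3, -0.4, 2.6]
grip_width: 0.998
gripper_force: 0.0
t: 28.12
position: [0.4301, -0.2235, 0.2113]
ee_rot: [-3.14, 0.096, -0.004]
ft_force: [0.2, -0.4, -0.7]
grip_width: 0.996
gripper_force: 0.0
block top [312 165  20  20 361] [321.9 175. ] ((321.9727478027344, 174.93580627441406), (19.150135040283203, 18.83824348449707), 3.5763344764709473) -> [ 0.6267 -0.2347  0.025 ]
red 49 [0.5765 0.1856 0.035 ] col span [44 29  4 16]
blue 38 [0.5765 0.2292 0.035 ] col span [29 29  5 15]
yellow 45 [0.5801 0.2758 0.035 ] col span [ 4 22  5 16]
blackcap 155 [0.6671 0.0412 0.06  ] col span [ 4  6 16 14]
whitecap 132 [ 0.6476 -0.0354  0.06  ] col span [ 7 10 13 13]
206  41  40  40  29  29  28  26  47  45  61  58  51  52  54  49  45  99 236 229 228 231 229 232 228 230 231 230 127  25  20 136 234 172
209  60  45  63  50  48  51  43  43  51  44  52  54  45  52  47  43  48  42 175 234 228 228 227 228 230 228 230 232 132  16  17  35  10
212  69  49  46  50  53  52  47  51  49  53  50  48  53  48  49  50  51  47  48  46 2
[... 1079 characters left out ...]
 99  97 100 102 101  97  88  30  50  76 116 102 106 110 107
239  64  51  53  50  49  25  32  48  48  44  84  96 104 101  96 100 101 101  90  97 101  93  94  87  82  41  30  44 101 108 106 111 112
242  47  47  51  49  48  46  38  32  45  45  43  85  97  94  96  94  91  99  89  88  58  32  37  47  44  47  44  56  60  84 158 111 112
245  67  43  48  42  54  50  48  29  42  48  50  43  50  36  45  41  43  48  42  43  38  37  33  30  36  31  30  63 100  77  70  85  98
248  47  53  50  49  43  49  51  43  34  31  44  42  29  41  38  33  25  29  23  33  31  33  31  27  31  52  44  85 107 111 103  89  72
pred seated near corners z25/z6 [[329.5, 237.2], [355.8, 233.3], [329.1, 244.9], [355.1, 240.9]]
```

Everything checks out. The block is centred and square in the recess, the files lie in their grooves in line with the yellow one, and both caps are over the wells.

```bash
python3 -c "
from rig import order
print(order.hand_in())"
```

```text
the job is handed in; nothing more can be done
None
```

The job is handed in at about 28 s on the robot's clock: both jars stand in their wells, both files lie in the rest's empty grooves, and the steel block is seated in its base; the judge's result was not shown.

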